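Find the socket for the die nut

TASK

Lift the pressed bracket out of the die, lay it flat in the white tray and let go of it. Then find which of the two sockets in the wooden rack fits the hex nut that was under the bracket: stand a socket that does not fit back in the rack, and push the one that fits fully down over the nut. Finish while still gripping that socket, seated on the nut; leave the hammer, brush and spray can alone.

Things in the scene. Friction and masses are not known exactly. Their poses are not given: they have to be found in the camera images.
- die: steel die block fixed to the bench, 200 (x) x 112 (y) x 34 mm high, on the robot's left or right. Origin: centre of its underside. Two square cavities 76 x 76 mm, 22 mm deep, 47 mm either side of the middle along x. The bracket lies in the -x one (nearer the robot). On each cavity floor lies an insert plate 8 mm thick with a round counterbore, in which a hex nut stands.
- seat (a point): centre of the nut's foot in the bracket's cavity, 12 mm above the bench. The nut is fixed, 16 mm tall, stud end 20 mm; one pair of flats faces the die's +x and -x. It is 30 mm across flats in a 46 mm counterbore, or 21 mm in a 37 mm one (varies). The fitting socket's mouth comes down to this point; the too-big one stops 8, the too-small one 14 to 16 mm above.
- far_seat (a point): the same point in the empty cavity on the die's +x side; its nut, of the other size, is no part of the job.
- bracket: pressed bare metal bracket of hat section, 0.16 to 0.26 kg, 72 (x) x 72 (y) x 34 mm high, sheet 3 mm: a raised channel 44 mm wide along its x in the middle, open below, a flat flange 14 mm wide on either side. Origin: centre of its underside, at first 20 mm above the bench, 14 mm below the die's top face; x along the die's x, 2 mm play. Grip across the channel (its y).
- tray: shallow white plastic tray fixed to the bench between die and rack, 180 (x) x 170 (y) x 20 mm high outside, walls and floor 4 mm thick. Origin: centre of its underside, on the bench.
- rack: wooden socket rack fixed to the bench, 200 (x) x 76 (y) x 30 mm high, on the other side from the die. Origin: centre of its underside. Two round wells 44 mm across and 26 mm deep, 50 mm either side of the middle along x. A socket stands nose down in a well, its collar resting on the rack's top, its mouth 6 mm above the bench.
- well_0 (a point): centre of the top of the rack's well on its -x side (nearer the robot), 30 mm above the bench.
- well_1 (a point): the same for the well on the rack's +x side.
- socket_a: steel socket, 80 mm tall, 0.25 to 0.49 kg, mouth down: round nose 24 mm long, round collar 52 mm across up to 36 mm, hexagonal shank 28 mm across flats above that, gripped from above. Origin: centre of the mouth at the bottom, z up. One pair of shank flats faces its +x and -x; the hex mouth's flats are parallel to the shank's (the same every 60 degrees). Told from the other only by nose and mouth.
- socket_b: the other socket, alike above the rack. One socket is for the 30 mm nut (nose 42 mm across), the other for the 21 mm nut (nose 33 mm across); which name is which is not told, and either may stand in either well. Each mouth is 2 mm wider across flats than its nut, with a small lead-in, so it goes on only when centred to about 1 mm and with its flats parallel to the nut's.
- hammer: bystander: a hammer lying on the bench. Leave it alone.
- wire_brush: bystander: a brush lying on the bench. Leave it alone.
- spray_can: bystander: a white can 60 mm across and 170 mm tall standing on the bench beyond the tray. Leave it alone.
There are look-alikes about, which are no part of the job. Of the things like the tray, leave any that is purple; of the rest the smaller one is meant.

How it is judged:
By the outcome, as a careful person would: the job done as asked, in the order asked, and still so for the second after the job is handed in, while the arm keeps its last pose, push and grip.
It also fails if it takes over 72 s, if anything falls off the work surface, if the arm or the gripper's body presses on something with over 40 N, if the wrist force passes 120 N, or if a joint passes its speed limit or range.

ROBOT

A 6-joint arm with a two-finger parallel gripper is mounted at the origin on the work surface. World frame = base frame: x ahead of the robot, y to its left, z up, the work surface at z = 0. Lengths are in m, angles in rad, forces in N, time in s.
With the tool pointing down it reaches from about 0.35 to 0.975 m from the base axis. Payload 4.9 kg.
Tool frame: the origin (TCP) lies at the very end of the fingers, on their centre line; the grasp point (between the pads) lies 19 mm behind it; z points along the fingers, y is the direction in which the jaws open and shut (so a half turn about z gives the same grasp; the last joint's range is limited). The gripper opens to 85 mm and grips with 20 to 120 N. Pads are 22 mm wide; open, the fingers measure 114 mm over their backs; the gripper's body (76 mm by 85 mm) begins 54 mm behind the grasp point. The pads swing forward as they close: fully open they stand 13 mm farther back than shut.
Start: joints at [1, 0.053, 1.613, -0, 1.476, -0.119], TCP at [0.273, 0.562, 0.231] pointing down, gripper open.
Joint ranges: [-3.01, 3.01], [-1.01, 2.22], [0.06, 2.58], [-1.02, 4.17], [0.09, 2.62], [-3.14, 3.14]. Speed limits (rad/s): [2.57, 2.57, 3.14, 3.14, 3.14, 3.14].

INTERFACE

Orientations are given as [roll, pitch, yaw] about the fixed x, y, z axes, in that order (R = Rz(yaw) Ry(pitch) Rx(roll)).
In Python, from station import env gives the robot as it stands. The module is installed in compiled form; this text tells all that it offers.
- The arm moves only by the tool step_arm, never from a script. Its argument "commands" is a list that holds one entry, the list of rows, each a list of 7 numbers: the turn, a rotation vector about the tool's x, y, z in rad, then the shift along the tool's x, y, z in mm, then the closure, from -1 (fully open) to 1 (shut). A call has 1 to 20 rows; each row shifts and turns the commanded pose from where the row before left it, along the tool's axes as they then stand; what a row does not reach is not made up. A row lasts 1/8 s, in which the tool goes at most 62.5 mm and 10.7 degrees, less where a joint would pass 70% of its speed; a pose out of reach is approached as far as the arm can. A call is refused whole if a number of a shift passes 62.5 or a number of a turn 0.188, either way. A call with a gripper value outside its range is refused whole. The fingers move at their own pace and stop on an object; "newtons" is the grip in N (left out, the last holds). Time passes only in rows, so rows that do not move let the fingers close. It gives the time, the measured TCP pose, the force and the opening at its end, in the units of the state.
- env.sense(): the state, without advancing time (a new reading comes with each control period).
- env.capture(name): name is "side" or "top" or "wrist"; returns the picture (400x640x3 uint8, blue, green, red); there is no depth.
- env.camera_model(name): a dict with "intrinsics" (3x3 intrinsics, pixels), "origin" and "rotation" of the camera in the world. Camera axes: x right, y up, looking along -z (the intrinsics and any distortion apply to the point x, -y, -z); pixel columns grow to the right and rows downward; lengths in m; the calibration is good to about 2 mm. A picture is of the moment at which its call begins: read the wrist's pose just before it. camera_model takes no time and is no camera call; for the wrist camera it gives the pose at the moment of the call.
- env.finish_job(): hands the job in, once; it reports no verdict.
The state is a dict: "time_s": time; "joint_positions": joint angles; "qvel": joint speeds; "tau": joint torques, N m; "ee_pos": TCP position; "tool_rot": TCP orientation; "contact_force": force on the tool from outside, world axes, zero at the start; "wrist_torque": the same for the moment, N m; "width": finger opening in m.
Only numpy, scipy, OpenCV 4.12 (cv2) and the standard library are available. Lean on these libraries where they do the work, as an engineer would, in place of code of your own. Each camera call takes 0.05 s, during which the arm holds its last target.

## Working session

There is one attempt and no reset: what is moved stays moved. The work goes in short steps, Python scripts to look and compute and a tool call to move; the robot and the scene stay as the last step left them, time stands still between calls to the robot, and variables do not carry over. Pictures are saved under pics/ and viewed, and the job is handed in when it is done.

Besides the shell and the picture viewer there is one more tool, called after "Emit:" as name(argument=value, ...) on one line, values as JSON. step_arm: Moves the arm, as the interface text tells. Its arguments: {"type":"object","properties":{"commands":{"type":"array"},"newtons":{"type":"number"}},"required":["commands"]}

```bash
mkdir -p pics
python3 - <<'E'
from station import env
import cv2,numpy as np
np.set_printoptions(precision=4,suppress=True)
print(env.sense())
for n in ["side","top","wrist"]:
    m=env.camera_model(n); print(n,m)
    cv2.imwrite(f"pics/{n}0.png",env.capture(n))
E
```

```text
{'time_s': 0.0, 'joint_positions': array([ 1.    ,  0.0534,  1.6143,  0.    ,  1.476 , -0.119 ]), 'qvel': array([ 0.0002, -0.0008,  0.0012, -0.0009,  0.0003, -0.0014]), 'tau': array([  0.002 , -39.3678, -37.0181,   0.0001,   0.0068,   0.    ]), 'ee_pos': array([0.2725, 0.5618, 0.23  ]), 'tool_rot': array([-3.1395, -0.0002,  2.6898]), 'contact_force': array([ 0.0703, -0.702 ,  0.3134]), 'wrist_torque': array([ 0.0114,  0.0198, -0.0289]), 'width': 0.08558866826907488}
side {'intrinsics': array([[395.6213,   0.    , 325.6951],
       [  0.    , 395.6213, 195.6824],
       [  0.    ,   0.    ,   1.    ]]), 'origin': array([ 0.2878, -0.6893,  0.7874]), 'rotation': array([ 0.7972,  0.0148, -0.3465])}
top {'intrinsics': array([[464.8878,   0.    , 314.4347],
       [  0.    , 464.8878, 197.    ],
       [  0.    ,   0.    ,   1.    ]]), 'origin': array([0.383 , 0.0071, 1.6208]), 'rotation': array([ 0.0939, -0.0003, -1.5626])}
wrist {'intrinsics': array([[316.5832,   0.    , 318.8483],
       [  0.    , 316.5832, 198.0272],
       [  0.    ,   0.    ,   1.    ]]), 'origin': array([0.1971, 0.5982, 0.3724]), 'rotation': array([-0.3275,  0.0017,  1.1191])}
```

View pics/top0.png

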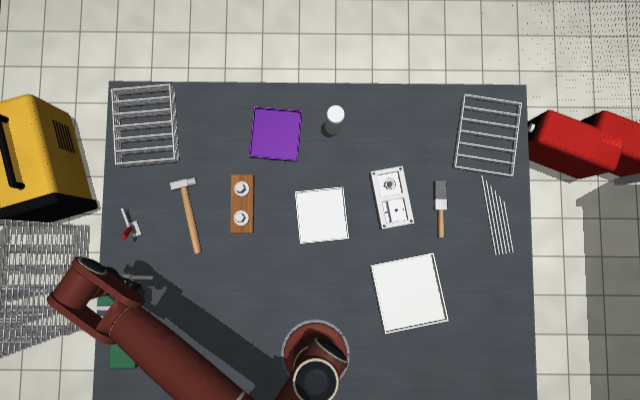

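View pics/side0.png

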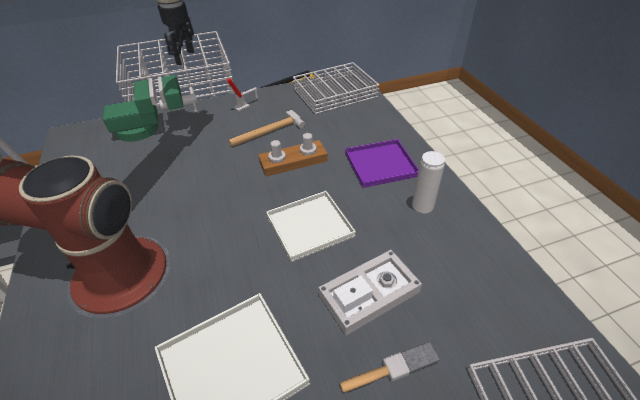

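View pics/wrist0.png

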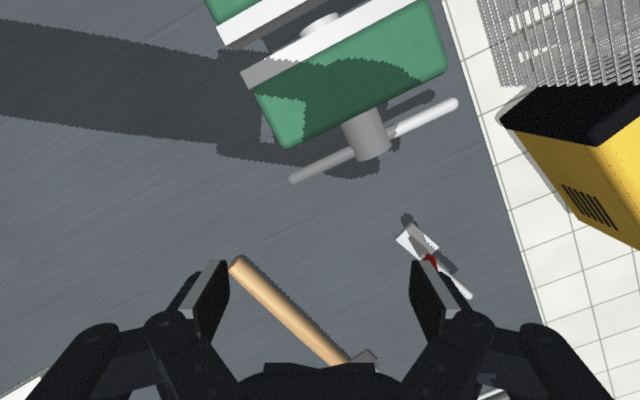

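```bash
cat > h.py <<'E'
import cv2,numpy as np
from station import env
from scipy.spatial.transform import Rotation as R
np.set_printoptions(precision=4,suppress=True)
def rpy(a): return R.from_euler('xyz',a).as_matrix()
def cast(m,uv,z):
    K=np.array(m["intrinsics"]);uv=np.atleast_2d(uv).astype(float)
    d=np.c_[(uv[:,0]-K[0,2])/K[0,0],-(uv[:,1]-K[1,2])/K[1,1],-np.ones(len(uv))]@rpy(m["rotation"]).T
    o=np.array(m["origin"]);t=(z-o[2])/d[:,2]
    return o+d*t[:,None]
def proj(m,P):
    K=np.array(m["intrinsics"]);p=(np.atleast_2d(P)-m["origin"])@rpy(m["rotation"])
    return np.c_[K[0,2]+K[0,0]*p[:,0]/-p[:,2],K[1,2]-K[1,1]*p[:,1]/-p[:,2]]
def crop(img,x0,y0,x1,y1,s,name):
    cv2.imwrite("pics/"+name,cv2.resize(img[y0:y1,x0:x1],None,fx=s,fy=s,interpolation=cv2.INTER_CUBIC))
E
python3 - <<'E'
from h import *
im=cv2.imread("pics/top0.png");s=cv2.imread("pics/side0.png")
crop(im,215,150,455,270,3.3,"topcrop.png"); crop(s,240,120,440,340,2.7,"sidecrop.png")
m=env.camera_model("top")
hsv=cv2.cvtColor(im,cv2.COLOR_BGR2HSV)
def rect(mask,roi,z,nm):
    mk=np.zeros_like(mask);x0,y0,x1,y1=roi;mk[y0:y1,x0:x1]=mask[y0:y1,x0:x1]
    mk=cv2.morphologyEx(mk,cv2.MORPH_CLOSE,np.ones((3,3)))
    c=max(cv2.findContours(mk,0,2)[0],key=cv2.contourArea)
    b=cv2.boxPoints(cv2.minAreaRect(c));W=cast(m,b,z)
    e=[W[(i+1)%4]-W[i] for i in range(4)]
    print(nm,b.tolist(),"ctr",W.mean(0),"edges",[np.linalg.norm(v[:2]) for v in e],[np.degrees(np.arctan2(v[1],v[0])) for v in e[:2]])
light=((hsv[...,2]>140)&(hsv[...,1]<60)).astype(np.uint8)*255
wood=((hsv[...,1]>90)&(hsv[...,0]<25)).astype(np.uint8)*255
rect(light,(280,170,355,255),.02,"tray")
rect(light,(362,155,420,240),.034,"die")
rect(wood,(220,160,265,245),.03,"rack")
E
```

```text
tray [[294.0341491699219, 190.99647521972656], [343.1294250488281, 185.9176483154297], [348.5611877441406, 238.42469787597656], [299.4659118652344, 243.50352478027344]] ctr [ 0.4731 -0.0164  0.02  ] edges [np.float64(0.1710301806799438), np.float64(0.182147200873404), np.float64(0.16922791126651307), np.float64(0.18195134689434309)] [np.float64(-83.58529697859682), np.float64(-173.9900710837576)]
die [[370.0384826660156, 171.1923065185547], [402.3461608886719, 164.7307586669922], [413.9615173339844, 222.8076934814453], [381.6538391113281, 229.2692413330078]] ctr [ 0.5352 -0.2581  0.034 ] edges [np.float64(0.11400134328032849), np.float64(0.20349175956042428), np.float64(0.11266485004567306), np.float64(0.2031992844817232)] [np.float64(-78.13519428077744), np.float64(-169.31936299345955)]
rack [[230.0, 175.0], [253.0, 175.0], [253.0, 232.0], [230.0, 232.0]] ctr [0.5089 0.2579 0.03  ] edges [np.float64(0.07939599697711833), np.float64(0.19627025661756833), np.float64(0.07848602944565412), np.float64(0.19628033243242)] [np.float64(-89.52646216679236), np.float64(-178.81955324263345)]
```

View pics/topcrop.png

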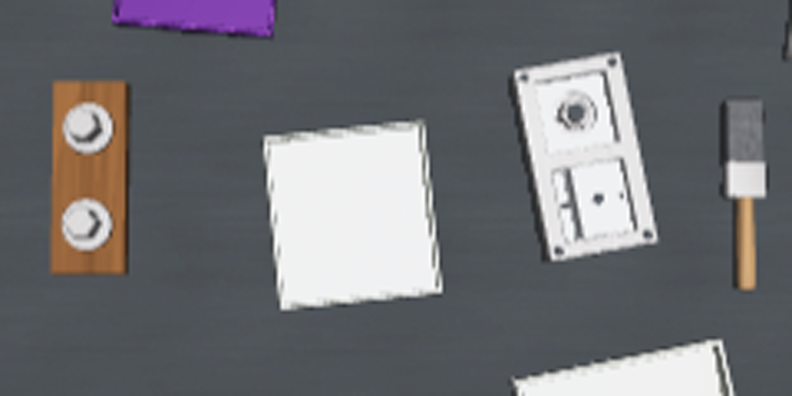

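View pics/sidecrop.png

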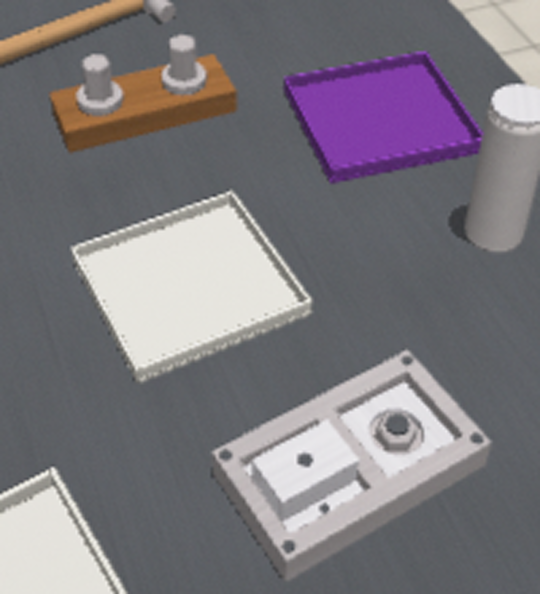

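```bash
cat >> h.py <<'E'
def move(target,yaw):
    "tool-frame shift (mm) in present axes and turn about tool z (rad)"
    s=env.sense();M=rpy(s["tool_rot"])
    d=M.T@(np.array(target)-s["ee_pos"])*1000
    Mt=rpy([np.pi,0,yaw]);rv=R.from_matrix(M.T@Mt).as_rotvec()
    print("shift mm",d,"turn",rv)
E
python3 - <<'E'
from h import *
m=env.camera_model("wrist");s=env.sense()
p=s["ee_pos"]
print(proj(m,[p,p-[0,0,.1],p-[0,0,.2]]))
a=np.radians(11.3)
for off in(-.047,.047): print(np.array([.5352,-.2581])+off*np.array([np.cos(a),np.sin(a)]))
move([.489,-.267,.25],a+np.pi)
E
```

```text
[[319.7187 263.7753]
 [319.5721 199.7448]
 [319.5046 170.2603]]
[ 0.4891 -0.2673]
[ 0.5813 -0.2489]
shift mm [-556.5546 -651.277   -18.7333] turn [-0.0015 -0.0007 -0.649 ]
```

Candidates (top picture): bracket – only the one in the die's near cavity (395,209); tray – small white (322,215), large white (409,293), purple (276,134) → the small white one; sockets (241,188) and (241,218). The crop confirms the die, hat section and small tray. Moving over the bracket.

Emit:
step_arm(commands=[[[0,0,0,-35,-41,-1.2,-1],[0,0,0,-35,-41,-1.2,-1],[0,0,0,-35,-41,-1.2,-1],[0,0,0,-35,-41,-1.2,-1],[0,0,0,-35,-41,-1.2,-1],[0,0,0,-35,-41,-1.2,-1],[0,0,0,-35,-41,-1.2,-1],[0,0,0,-35,-41,-1.2,-1],[0,0,0,-35,-41,-1.2,-1],[0,0,0,-35,-41,-1.2,-1],[0,0,0,-35,-41,-1.2,-1],[0,0,0,-35,-41,-1.2,-1],[0,0,0,-35,-41,-1.2,-1],[0,0,0,-35,-41,-1.2,-1],[0,0,0,-35,-41,-1.2,-1],[0,0,0,-35,-41,-1.2,-1],[0,0,-0.162,0,0,0,-1],[0,0,-0.162,0,0,0,-1],[0,0,-0.162,0,0,0,-1],[0,0,-0.162,0,0,0,-1]]])

```text
time_s: 2.65
ee_pos: [0.4901, -0.2724, 0.25]
tool_rot: [3.141, -0.001, -2.94]
contact_force: [-0.4, -0.3, 0.6]
width: 0.0854
```

Run:
```python
from h import *
s=env.sense();print(s["ee_pos"],s["tool_rot"],s["joint_positions"],s["qvel"])
import json
m=env.camera_model("wrist");im=env.capture("wrist");cv2.imwrite("pics/w1.png",im)
np.save("w1.npy",m,allow_pickle=True)
```

```text
[ 0.4901 -0.2724  0.25  ] [ 3.1409 -0.0006 -2.9402] [-0.64   -0.1106  1.7417 -0.      1.5113 -2.4122] [ 0.001  -0.0007  0.0012 -0.0016  0.0006 -1.2815]
```

View pics/w1.png

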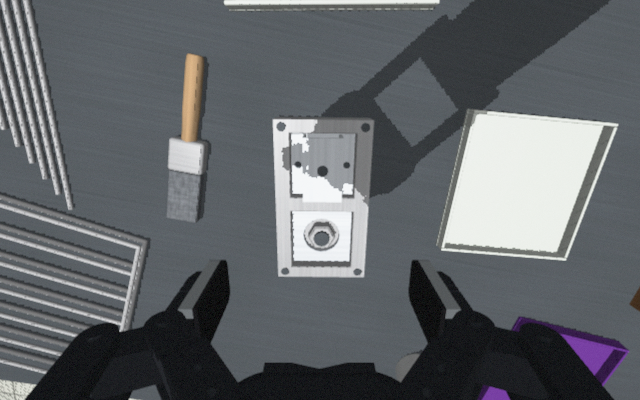

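```bash
cat >> h.py <<'E'
def shot(n,name):
    env.sense(); m=env.camera_model(n); im=env.capture(n); cv2.imwrite("pics/"+name,im); return m,im
E
python3 - <<'E'
from h import *
m,im=shot("wrist","w2.png")
s=env.sense();print(s["ee_pos"],s["tool_rot"],s["qvel"])
np.save("w2.npy",m)
crop(im,262,105,382,290,4.2 if 0 else 3.2,"w2c.png")
E
```

```text
[ 0.4901 -0.2723  0.2501] [ 3.141  -0.0005 -2.9457] [ 0.0001 -0.0013 -0.0024  0.      0.0009  0.0948]
```

View pics/w2c.png

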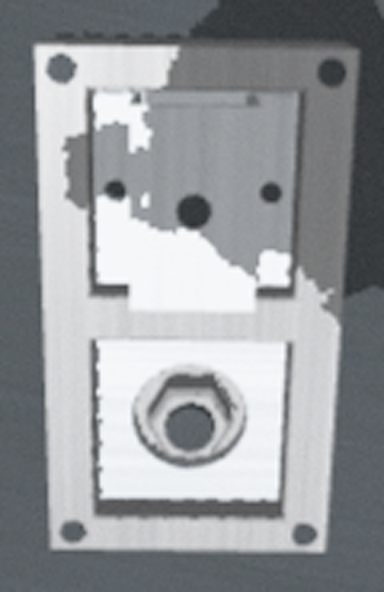

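Run:
```python
from h import *
m=np.load("w2.npy",allow_pickle=True).item();im=cv2.imread("pics/w2.png");g=cv2.cvtColor(im,cv2.COLOR_BGR2GRAY)
def blob(cx,cy,r=6):
    cx=262+cx/3.2;cy=105+cy/3.2
    x0,y0=int(round(cx))-r,int(round(cy))-r
    p=g[y0:y0+2*r+1,x0:x0+2*r+1].astype(float)
    t=(p.min()+np.median(p))/2;mk=(p<t).astype(np.uint8)
    n,l,st,c=cv2.connectedComponentsWithStats(mk)
    k=1+np.argmin(np.linalg.norm(c[1:]-r,axis=1));return c[k]+[x0,y0],st[k,4]
H=[blob(*q) for q in[(61,68),(332,72),(72,531),(305,533)]]
H=[h[0] for h in H];W=cast(m,H,.034);print(np.array(H),W,W.mean(0))
for a,b in[(0,2),(1,3),(0,1),(2,3)]:
    v=W[b]-W[a];print(np.linalg.norm(v),np.degrees(np.arctan2(v[1],v[0])))
F=[blob(115,190)[0],blob(271,192)[0]];WF=cast(m,F,.023);print("flange",WF,WF.mean(0),np.degrees(np.arctan2(*(WF[0]-WF[1])[[1,0]])))
C=blob(194,211)[0];print("top",C,cast(m,C,.054))
b=blob(188,425);print("nut?",b, cast(m,b[0],.032))
# corners via contour of light+shadow die hard; far counterbore ring rough extents px
for (u0,v0),(u1,v1) in[((131,415),(247,415)),((189,362),(189,468))]:
    A=cast(m,[(262+u0/3.2,105+v0/3.2),(262+u1/3.2,105+v1/3.2)],.020);print("cbore dia",np.linalg.norm(A[0]-A[1]))
ms=env.camera_model("side"); print(proj(ms,np.r_[W,cast(m,C,.054)]))
mt=env.camera_model("top"); print(proj(mt,np.r_[W,cast(m,C,.054)]))
```

```text
[[280.6721 125.918 ]
 [365.375  127.375 ]
 [284.2432 270.6216]
 [356.6286 271.5714]] [[ 0.4529 -0.3229  0.034 ]
 [ 0.4353 -0.2305  0.034 ]
 [ 0.6334 -0.288   0.034 ]
 [ 0.6157 -0.1957  0.034 ]] [ 0.5343 -0.2593  0.034 ]
0.18385086593887956 10.9550835182322
0.18371721886782955 10.900979766476963
0.09406127380514752 100.76233719476663
0.09388743727316619 100.84359010345503
flange [[ 0.4939 -0.2967  0.023 ]
 [ 0.4829 -0.24    0.023 ]] [ 0.4884 -0.2683  0.023 ] -79.0854487247545
top [322.058  170.7536] [[ 0.4887 -0.2686  0.054 ]]
nut? (array([323.5455, 232.7273]), np.int32(11)) [[ 0.5713 -0.2491  0.032 ]]
cbore dia 0.046862747646297866
cbore dia 0.04709093726320873
[[346.1269 321.558 ]
 [323.0042 287.6621]
 [415.7052 281.7535]
 [389.8667 252.7909]
 [352.3924 289.4274]]
[[411.1527 220.9963]
 [384.099  225.9282]
 [400.4296 168.549 ]
 [373.7081 173.4049]
 [396.187  209.9972]]
```

Run:
```python
from h import *
move([.4885,-.2685,.036],-2.952)
```

```text
shift mm [  0.7009   3.8898 214.0687] turn [ 0.0005 -0.0005  0.0063]
```

Emit:
step_arm(commands=[[[0,0,0.006,0.7,3.9,0,-1],[0,0,0,0,0,40,-1],[0,0,0,0,0,40,-1],[0,0,0,0,0,40,-1],[0,0,0,0,0,40,-1],[0,0,0,0,0,20,-1],[0,0,0,0,0,12,-1],[0,0,0,0,0,0,-1],[0,0,0,0,0,12,-1],[0,0,0,0,0,0,-1]]], newtons=40)

```text
time_s: 4.0
ee_pos: [0.4887, -0.2686, 0.0463]
tool_rot: [3.141, -0.0, -2.952]
contact_force: [-0.3, 0.2, -0.6]
width: 0.0852
```

Run:
```python
from h import *
move([.4885,-.2685,.036],-2.952)
print(env.sense()["contact_force"])
m,im=shot("side","s1.png"); crop(im,290,230,430,340,5,"s1c.png")
```

```text
shift mm [ 0.1245  0.1312 10.2591] turn [ 0.0004 -0.0004  0.0004]
[-0.2543  0.1594 -0.6193]
```

View pics/s1c.png

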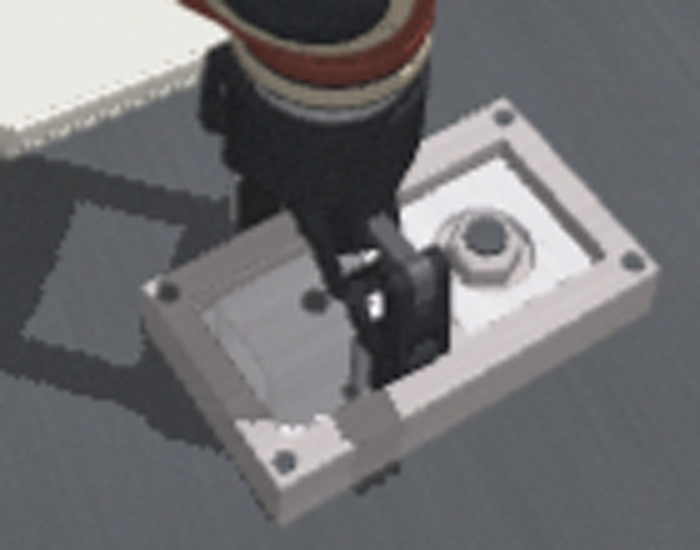

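Run:
```python
from h import *
s=env.sense();M=rpy(s["tool_rot"]);ms=env.camera_model("side")
for w in(-.05,.05):
    print((proj(ms,s["ee_pos"]+M@[0,w,-.013])-[290,230])*5)
```

```text
[[380.3195 380.5026]]
[[249.8422 206.0244]]
```

Emit:
step_arm(commands=[[[0,0,0,0,0,5,-1],[0,0,0,0,0,5,-1],[0,0,0,0,0,0,0.2],[0,0,0,0,0,0,0.6],[0,0,0,0,0,0,1],[0,0,0,0,0,0,1],[0,0,0,0,0,0,1],[0,0,0,0,0,0,1],[0,0,0,0,0,0,1]]], newtons=40)

```text
time_s: 5.18
ee_pos: [0.4891, -0.2689, 0.0368]
tool_rot: [-3.141, 0.001, -2.951]
contact_force: [0.2, -0.7, 2.5]
width: 0.0432
```

Emit:
step_arm(commands=[[[0,0,0,0,0,-5,1],[0,0,0,0,0,-10,1],[0,0,0,0,0,-20,1],[0,0,0,0,0,-25,1],[0,0,0,0,0,-25,1],[0,0,0,0,0,-25,1],[0,0,0,0,0,0,1]]])

```text
time_s: 6.05
ee_pos: [0.4906, -0.27, 0.1506]
tool_rot: [-3.136, 0.005, -2.951]
contact_force: [-0.2, -0.2, -2.0]
width: 0.0432
```

Run:
```python
from h import *
m,im=shot("side","s2.png"); crop(im,240,160,440,330,4,"s2c.png")
# tray refined from wrist w2 image later
s=env.sense();print(s["ee_pos"],s["contact_force"],s["width"])
```

```text
[ 0.4896 -0.2692  0.1484] [-0.5296  0.0044 -3.0226] 0.043097698288367084
```

View pics/s2c.png

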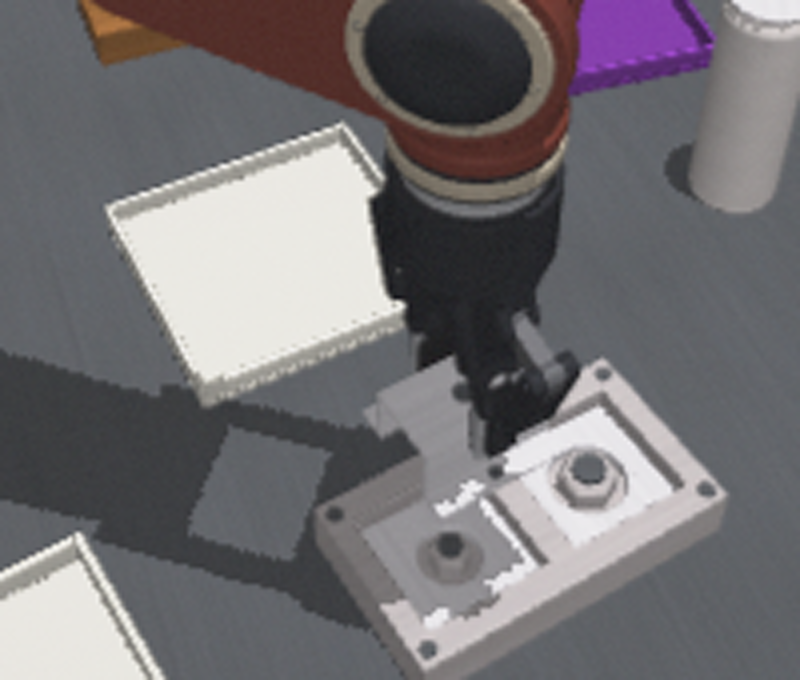

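Run:
```python
from h import *
move([.473,-.0164,.0215],-3.033)
```

```text
shift mm [-31.257  251.7353 126.3072] turn [-0.0025  0.0024  0.0816]
```

Emit:
step_arm(commands=[[[0,0,0,-2,25,0,1],[0,0,0,-4,36,0,1],[0,0,0,-5,38,0,1],[0,0,0,-5,38,0,1],[0,0,0,-5,38,0,1],[0,0,0,-5,38,0,1],[0,0,0,-5,38.7,0,1],[0,0,0.041,0,0,20,1],[0,0,0.041,0,0,25,1],[0,0,0,0,0,25,1],[0,0,0,0,0,20,1],[0,0,0,0,0,10,1],[0,0,0,0,0,0,1]]])

```text
time_s: 7.72
ee_pos: [0.4703, -0.015, 0.0453]
tool_rot: [3.141, -0.003, -3.033]
contact_force: [-0.8, -0.8, -1.5]
width: 0.0432
```

Run:
```python
from h import *
move([.473,-.0164,.0215],-3.033)
m,im=shot("side","s3.png"); crop(im,220,120,420,290,4,"s3c.png")
```

```text
shift mm [-2.5513 -1.685  23.7744] turn [ 0.0009 -0.0027  0.    ]
```

View pics/s3c.png

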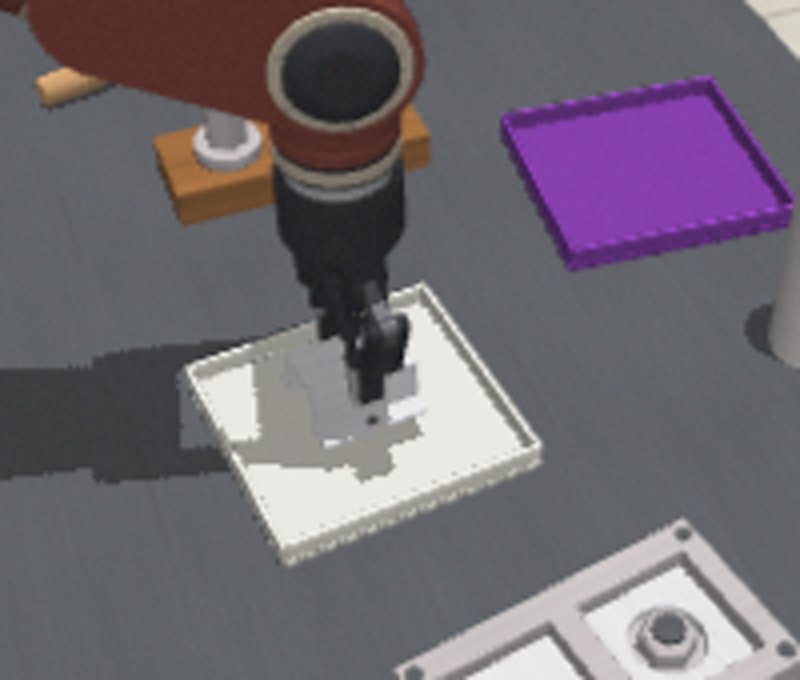

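Bracket is above the middle of the small white tray. Lower 23 mm and release.

Emit:
step_arm(commands=[[[0,0,0,-2,0,9,1],[0,0,0,0,0,8,1],[0,0,0,0,0,4,1],[0,0,0,0,0,2,1],[0,0,0,0,0,0,1]]])

```text
time_s: 8.4
ee_pos: [0.4736, -0.0155, 0.0234]
tool_rot: [3.142, -0.0, -3.033]
contact_force: [-0.7, 0.2, -1.9]
width: 0.043
```

Emit:
step_arm(commands=[[[0,0,0,0,0,1.5,1],[0,0,0,0,0,1,1],[0,0,0,0,0,0,1]]])

```text
time_s: 8.78
ee_pos: [0.4736, -0.0155, 0.021]
tool_rot: [3.142, -0.0, -3.033]
contact_force: [1.0, 0.6, -2.5]
width: 0.0432
```

Emit:
step_arm(commands=[[[0,0,0,0,0,0.7,1],[0,0,0,0,0,0,1]]])

```text
time_s: 9.02
ee_pos: [0.4738, -0.0155, 0.0208]
tool_rot: [-3.142, -0.0, -3.033]
contact_force: [-2.2, 0.9, 3.1]
width: 0.0431
```

Emit:
step_arm(commands=[[[0,0,0,0,0,0,-1],[0,0,0,0,0,0,-1],[0,0,0,0,0,0,-1],[0,0,0,0,0,0,-1],[0,0,0,0,0,-20,-1],[0,0,0,0,0,-30,-1],[0,0,0,0,0,-35,-1],[0,0,0,0,0,-35,-1],[0,0,0,0,0,-35,-1],[0,0,0,0,0,-35,-1],[0,0,0,0,0,-35,-1],[0,0,0,0,0,0,-1]]])

```text
time_s: 10.52
ee_pos: [0.4754, -0.0158, 0.249]
tool_rot: [-3.14, 0.007, -3.033]
contact_force: [-0.3, -0.3, 0.2]
width: 0.0852
```

Run:
```python
from h import *
s=env.sense();print(s["ee_pos"],s["width"])
m,im=shot("side","s4.png"); crop(im,220,120,420,340,2.7,"s4c.png")
m,im=shot("wrist","w4.png"); np.save("w4.npy",m)
```

```text
[ 0.4754 -0.0158  0.249 ] 0.08519627048136431
```

View pics/s4c.png

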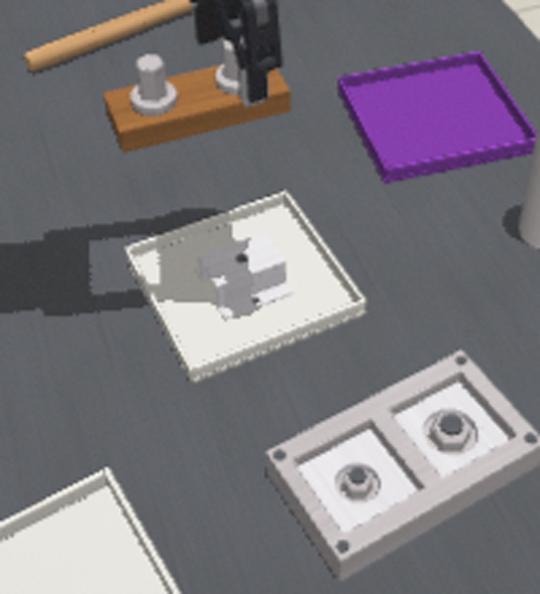

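View pics/w4.png

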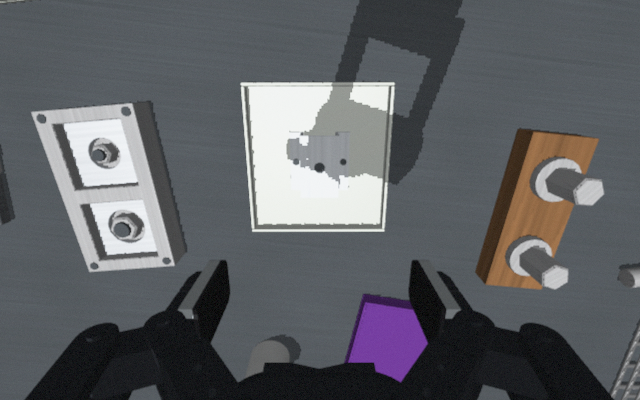

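Run:
```python
from h import *
move([.505,.258,.249],-3.14)
```

```text
shift mm [-60.8147 268.4492  -4.1371] turn [ 0.     -0.0002  0.1066]
```

Emit:
step_arm(commands=[[[0,0,0,-6,28,0,-1],[0,0,0,-9,40,0,-1],[0,0,0,-9,40,0,-1],[0,0,0,-9,40,0,-1],[0,0,0,-9,40,0,-1],[0,0,0,-9,40,0,-1],[0,0,0,-9,40,0,-1],[0,0,0.107,0,0,0,-1],[0,0,0,0,0,0,-1],[0,0,0,0,0,0,-1]]])

```text
time_s: 11.88
ee_pos: [0.5039, 0.2569, 0.244]
tool_rot: [-3.141, -0.002, -3.139]
contact_force: [0.5, 0.4, 0.2]
width: 0.0856
```

Run:
```python
from h import *
s=env.sense();print(s["ee_pos"],s["tool_rot"],s["joint_positions"])
m,im=shot("wrist","w5.png"); np.save("w5.npy",m)
crop(im,220,80,420,280,3,"w5c.png")
```

```text
[0.5039 0.2569 0.244 ] [-3.1408 -0.0019 -3.1395] [ 0.34   -0.0944  1.7367 -0.0001  1.5014 -1.2329]
```

View pics/w5c.png

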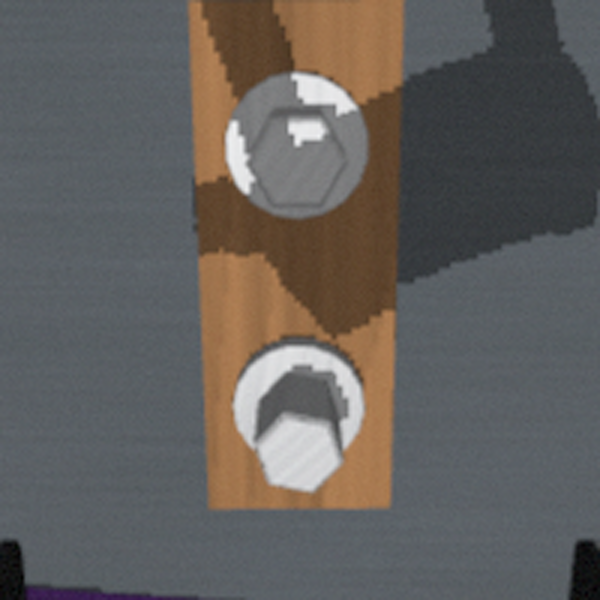

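Run:
```python
from h import *
im=cv2.imread("pics/w5.png")
a=cv2.resize(im[100:156,290:346],None,fx=7,fy=7,interpolation=cv2.INTER_CUBIC)
b=cv2.resize(im[190:246,290:346],None,fx=7,fy=7,interpolation=cv2.INTER_CUBIC)
cv2.imwrite("pics/w5h.png",np.hstack([a,b]))
```

```text
(no output)
```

View pics/w5h.png

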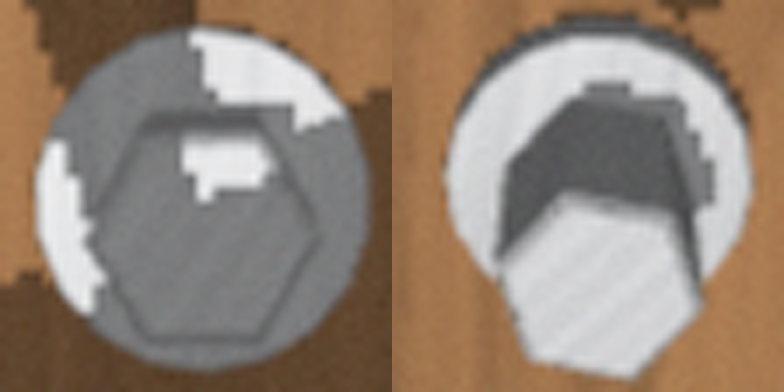

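Run:
```python
from h import *
m=np.load("w5.npy",allow_pickle=True).item()
def f(P,o): return (np.array(P,float)+.5)/7-.5+o
A=f([(150,338),(263,338),(320,235),(263,132),(150,132),(90,238)],[290,100])
B=f([(173,197),(280,213),(311,303),(241,378),(141,357),(108,262)],[290,190])
for P in(A,B):
    W=cast(m,P,.086);c=W.mean(0);r=np.linalg.norm(W[:,:2]-c[:2],axis=1)
    ang=np.degrees(np.arctan2(W[:,1]-c[1],W[:,0]-c[0]))
    t=np.degrees(np.angle(np.mean(np.exp(6j*np.radians(ang))))/6)
    print("centre",c,"r",r,"vertex ang mod60",t,"flat normal mod60",t+30)
for c in [f([(202,199)],[290,100])]:
    print(cast(m,c,.042))
```

```text
centre [0.4578 0.2569 0.086 ] r [0.0156 0.0157 0.0153 0.0155 0.0155 0.0155] vertex ang mod60 -29.614478902680087 flat normal mod60 0.3855210973199128
centre [0.5572 0.2576 0.086 ] r [0.0151 0.0156 0.0154 0.0159 0.0155 0.0154] vertex ang mod60 18.523841997586022 flat normal mod60 48.52384199758602
[[0.4576 0.2563 0.042 ]]
```

Run:
```python
from h import *
move([.4578,.2567,.047],np.radians(150.4))
```

```text
shift mm [ 45.986   -0.0146 197.4338] turn [-0.0008 -0.0012  0.5183]
```

Emit:
step_arm(commands=[[[0,0,0,22,0,0,-1],[0,0,0,24,0,0,-1],[0,0,0.173,0,0,0,-1],[0,0,0.173,0,0,0,-1],[0,0,0.173,0,0,0,-1],[0,0,0,0,0,25,-1],[0,0,0,0,0,30,-1],[0,0,0,0,0,30,-1],[0,0,0,0,0,30,-1],[0,0,0,0,0,30,-1],[0,0,0,0,0,20,-1],[0,0,0,0,0,0,-1],[0,0,0,0,0,0,-1]]])

```text
time_s: 13.55
ee_pos: [0.459, 0.2574, 0.0813]
tool_rot: [3.14, 0.001, 2.624]
contact_force: [0.3, -0.4, -0.1]
width: 0.0853
```

Run:
```python
from h import *
move([.4578,.2567,.047],np.radians(150.4))
m,im=shot("wrist","w6.png"); np.save("w6.npy",m)
```

```text
shift mm [ 0.7791 -1.2395 34.3119] turn [ 0.0012  0.001  -0.0013]
```

View pics/w6.png

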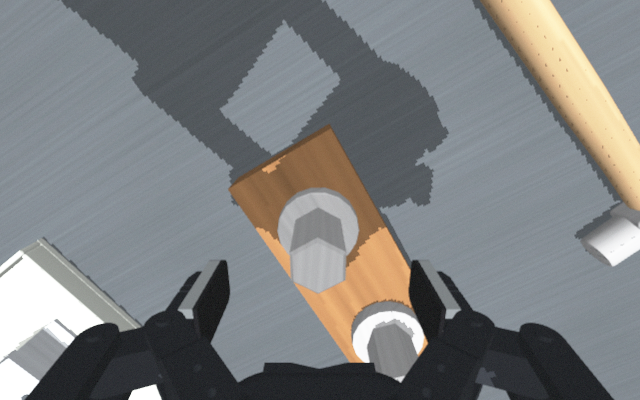

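Emit:
step_arm(commands=[[[0,0,0,0.8,-1.2,12,-1],[0,0,0,0,0,12,-1],[0,0,0,0,0,10,-1],[0,0,0,0,0,0,0.2],[0,0,0,0,0,0,0.6],[0,0,0,0,0,0,1],[0,0,0,0,0,0,1],[0,0,0,0,0,0,1],[0,0,0,0,0,0,1],[0,0,0,0,0,0,1]]], newtons=80)

```text
time_s: 14.85
ee_pos: [0.4577, 0.257, 0.047]
tool_rot: [3.14, 0.001, 2.624]
contact_force: [0.9, 1.6, 4.4]
width: 0.0272
```

Gripped on the flats (27 mm). Lift 110 mm to see the nose.

Emit:
step_arm(commands=[[[0,0,0,0,0,-5,1],[0,0,0,0,0,-12,1],[0,0,0,0,0,-20,1],[0,0,0,0,0,-25,1],[0,0,0,0,0,-25,1],[0,0,0,0,0,-25,1],[0,0,0,0,0,0,1],[0,0,0,0,0,0,1]]])

```text
time_s: 15.85
ee_pos: [0.4557, 0.2562, 0.1562]
tool_rot: [-3.139, -0.002, 2.624]
contact_force: [-0.8, 0.1, -5.1]
width: 0.0274
```

Run:
```python
from h import *
s=env.sense();print(s["ee_pos"],s["tool_rot"],s["contact_force"],s["width"])
m,im=shot("side","s7.png"); p=proj(m,s["ee_pos"]+[0,0,-.04])[0];print(p)
x,y=int(p[0]),int(p[1]);crop(im,x-50,y-50,x+50,y+50,6,"s7c.png")
m,im=shot("wrist","w7.png"); np.save("w7.npy",m)
```

```text
[0.4557 0.2562 0.1562] [-3.1386 -0.0023  2.6238] [-0.8127  0.0587 -5.1113] 0.027412037854346
[272.8744 133.8347]
```

View pics/s7c.png

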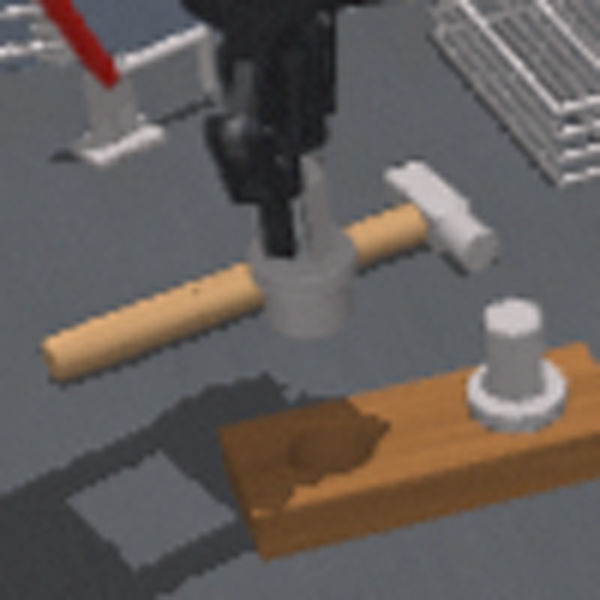

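View pics/w7.png

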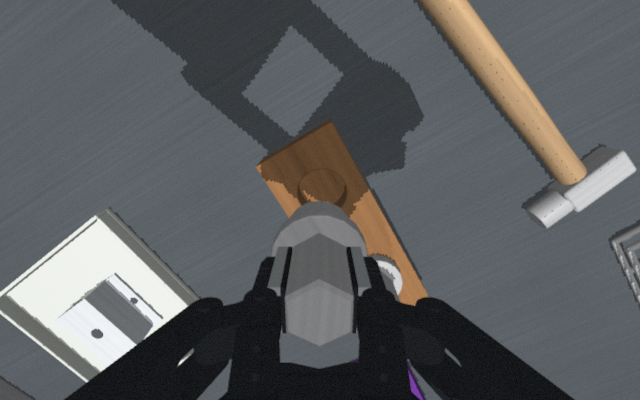

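Side view: collar 107 px, nose 82 px wide at about (303,310) of the crop → nose ≈ 40–42 mm, so the 30 mm socket; it does not fit the 21 mm nut (37 mm counterbore). It goes back in well_0.

Emit:
step_arm(commands=[[[0,0,0,0,0,15,1],[0,0,0,0,0,25,1],[0,0,0,0,0,25,1],[0,0,0,0,0,8,1],[0,0,0,0,0,0,1],[0,0,0,0,0,0,1]]])

```text
time_s: 16.7
ee_pos: [0.4579, 0.257, 0.0863]
tool_rot: [3.14, 0.001, 2.624]
contact_force: [-0.1, 0.3, -3.4]
width: 0.0272
```

Run:
```python
from h import *
move([.4577,.257,.047],2.624)
```

```text
shift mm [ 0.1705 -0.1635 39.33  ] turn [ 0.0014  0.0012 -0.0002]
```

Emit:
step_arm(commands=[[[0,0,0,0,0,8,1],[0,0,0,0,0,8,1],[0,0,0,0,0,8,1],[0,0,0,0,0,8,1],[0,0,0,0,0,4,1],[0,0,0,0,0,0,1]]])

```text
time_s: 17.45
ee_pos: [0.457, 0.2567, 0.0489]
tool_rot: [-3.141, -0.0, 2.624]
contact_force: [-0.3, -0.1, -4.0]
width: 0.027
```

Emit:
step_arm(commands=[[[0,0,0,0,0,1.5,1],[0,0,0,0,0,0,1]]])

```text
time_s: 17.7
ee_pos: [0.457, 0.2567, 0.0478]
tool_rot: [-3.141, -0.0, 2.624]
contact_force: [0.1, 0.0, -4.8]
width: 0.0271
```

Emit:
step_arm(commands=[[[0,0,0,0,0,0.8,1],[0,0,0,0,0,0,1],[0,0,0,0,0,0,-1],[0,0,0,0,0,0,-1],[0,0,0,0,0,0,-1],[0,0,0,0,0,0,-1],[0,0,0,0,0,-15,-1],[0,0,0,0,0,-25,-1],[0,0,0,0,0,-25,-1],[0,0,0,0,0,-25,-1],[0,0,0,0,0,0,-1],[0,0,0,0,0,0,-1]]])

```text
time_s: 19.2
ee_pos: [0.4568, 0.2566, 0.1366]
tool_rot: [-3.141, -0.0, 2.624]
contact_force: [0.6, 0.6, -0.9]
width: 0.0851
```

Run:
```python
from h import *
m,im=shot("side","s8.png");crop(im,220,90,360,190,5.5,"s8c.png")
# far socket
move([.5572,.2576,.135],np.radians(138.5));print(env.sense()["joint_positions"])
```

```text
shift mm [-87.0603  50.8984   0.7377] turn [-0.0015 -0.001   0.2065]
[ 0.3698 -0.1113  1.9369 -0.      1.3178 -0.6832]
```

View pics/s8c.png

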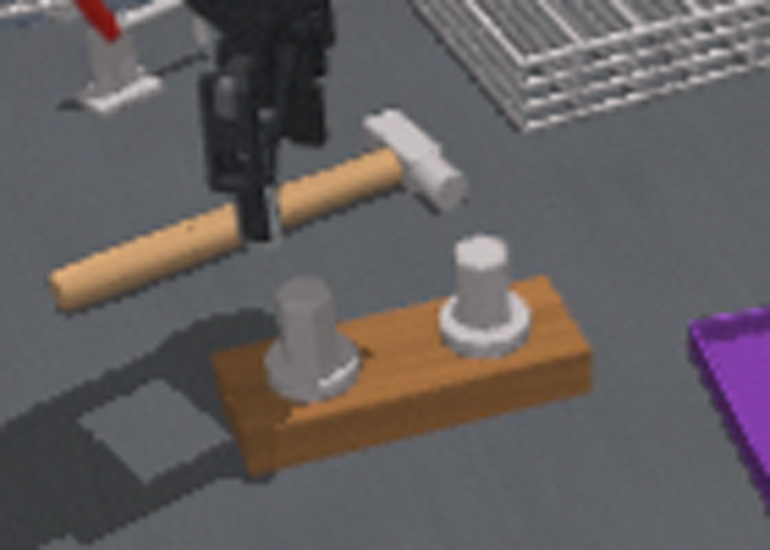

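The 30 mm socket stands in well_0 again. Next the far socket.

Emit:
step_arm(commands=[[[0,0,0,-29,17,0,-1],[0,0,0,-29,17,0,-1],[0,0,0,-29,17,0,-1],[0,0,0.103,0,0,0,-1],[0,0,0.103,0,0,0,-1],[0,0,0,0,0,20,-1],[0,0,0,0,0,20,-1],[0,0,0,0,0,10,-1],[0,0,0,0,0,0,-1],[0,0,0,0,0,0,-1]]])

```text
time_s: 20.5
ee_pos: [0.5583, 0.2582, 0.0875]
tool_rot: [3.141, 0.0, 2.418]
contact_force: [-0.1, 0.2, 0.7]
width: 0.0854
```

Run:
```python
from h import *
move([.5572,.2576,.047],np.radians(138.5))
m,im=shot("wrist","w9.png"); np.save("w9.npy",m)
crop(im,220,150,420,310,4,"w9c.png")
```

```text
shift mm [ 0.4745 -1.1813 40.4749] turn [0.0008 0.0005 0.0008]
```

View pics/w9c.png

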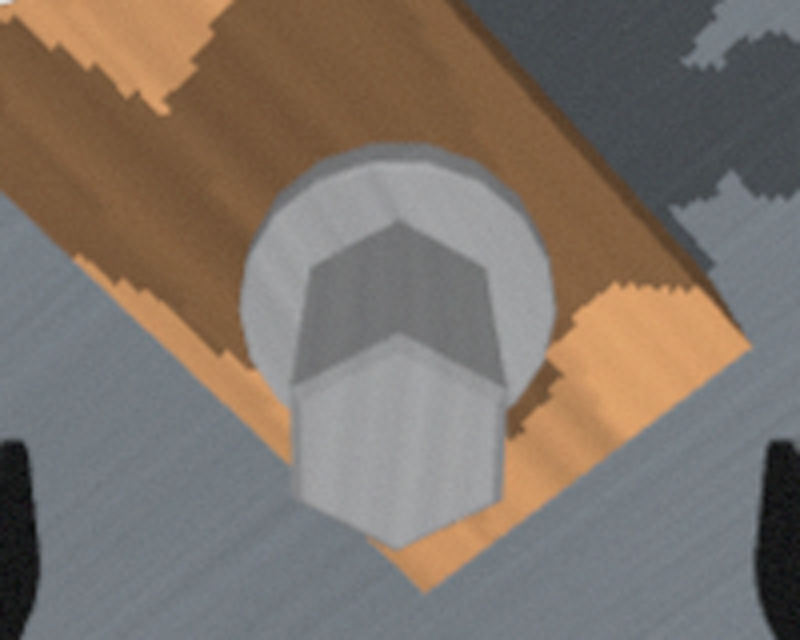

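Run:
```python
from h import *
m=np.load("w9.npy",allow_pickle=True).item()
P=np.array([(293,388),(400,338),(505,388),(502,500),(398,548),(296,500)])/4+[219.6,149.6]
W=cast(m,P,.086);c=W.mean(0);print(c,np.linalg.norm((W-c)[:,:2],axis=1))
s=env.sense();print(s["ee_pos"],rpy(s["tool_rot"]).T@(c-s["ee_pos"]))
```

```text
[0.5576 0.2583 0.086 ] [0.0157 0.0152 0.0157 0.0157 0.0154 0.0157]
[0.5585 0.2582 0.0879] [ 0.0008 -0.0006  0.0019]
```

Emit:
step_arm(commands=[[[0,0,0,0.5,-1.2,14,-1],[0,0,0,0,0,14,-1],[0,0,0,0,0,10,-1],[0,0,0,0,0,2,0],[0,0,0,0,0,0,0.4],[0,0,0,0,0,0,1],[0,0,0,0,0,0,1],[0,0,0,0,0,0,1],[0,0,0,0,0,0,1],[0,0,0,0,0,0,1]]], newtons=100)

```text
time_s: 21.8
ee_pos: [0.5575, 0.2577, 0.048]
tool_rot: [3.14, 0.001, 2.418]
contact_force: [0.8, 1.3, 5.7]
width: 0.0267
```

Gripped; lift and look.

Emit:
step_arm(commands=[[[0,0,0,0,0,-5,1],[0,0,0,0,0,-12,1],[0,0,0,0,0,-20,1],[0,0,0,0,0,-25,1],[0,0,0,0,0,-25,1],[0,0,0,0,0,-25,1],[0,0,0,0,0,0,1],[0,0,0,0,0,0,1]]])

```text
time_s: 22.8
ee_pos: [0.5563, 0.2573, 0.1585]
tool_rot: [-3.141, -0.0, 2.418]
contact_force: [0.1, -0.3, -2.7]
width: 0.0269
```

Run:
```python
from h import *
s=env.sense();print(s["ee_pos"],s["tool_rot"],s["contact_force"],s["width"])
m,im=shot("side","s10.png"); p=proj(m,s["ee_pos"]+[0,0,-.04])[0];print(p)
x,y=int(p[0]),int(p[1]);crop(im,x-50,y-50,x+50,y+50,6,"s10c.png")
# target over nut
a=np.radians(10.87);c=np.array([.5343,-.2593])-.047*np.array([np.cos(a),np.sin(a)]);print(c)
move([c[0],c[1],.156],np.radians(160.87))
print(s["joint_positions"])
```

```text
[0.5563 0.2573 0.1585] [-3.1408 -0.0004  2.4178] [ 0.1169 -0.3237 -2.6577] 0.02690635560910704
[305.7321 125.8313]
[ 0.4881 -0.2682]
shift mm [-297.1001 -438.4812    2.1824] turn [-0.0017 -0.0015 -0.3899]
[ 0.3118  0.0792  1.7091 -0.      1.3542 -0.5352]
```

View pics/s10c.png

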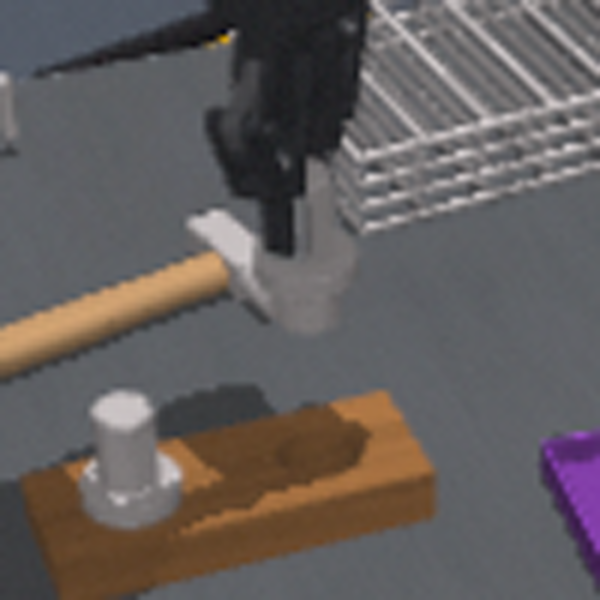

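Nose ≈ 33 mm here (66 px against 100 px collar): the fitting socket. Going near the die, offset so the wrist camera sees the nut.

Run:
```python
from h import *
move([.564,-.294,.18],np.radians(160.87))
```

```text
shift mm [-371.0221 -407.6518  -21.9598] turn [-0.0017 -0.0015 -0.3899]
```

Emit:
step_arm(commands=[[[0,0,0,-12,-13,-4,1],[0,0,0,-20,-22,-6,1],[0,0,0,-26,-28,-6,1],[0,0,0,-26,-28.5,-6,1],[0,0,0,-26,-28.5,0,1],[0,0,0,-26,-28.5,0,1],[0,0,0,-26,-28.5,0,1],[0,0,0,-26,-28.5,0,1],[0,0,0,-26,-28.5,0,1],[0,0,0,-26,-28.5,0,1],[0,0,0,-26,-28.5,0,1],[0,0,0,-26,-28.5,0,1],[0,0,0,-26,-28.5,0,1],[0,0,0,-26,-28.5,0,1],[0,0,0,-26,-28.5,0,1],[0,0,-0.13,0,0,0,1],[0,0,-0.13,0,0,0,1],[0,0,-0.13,0,0,0,1],[0,0,0,0,0,0,1],[0,0,0,0,0,0,1]]])

```text
time_s: 25.35
ee_pos: [0.5652, -0.2913, 0.1806]
tool_rot: [3.142, -0.001, 2.806]
contact_force: [-0.0, -0.6, -2.5]
width: 0.0268
```

Run:
```python
from h import *
move([.564,-.294,.18],np.radians(160.87))
m,im=shot("wrist","w11.png"); np.save("w11.npy",m); s=env.sense();np.save("s11.npy",s)
print(s["ee_pos"],s["tool_rot"])
```

```text
shift mm [ 0.2754 -2.9113  0.5881] turn [ 0.     -0.0008 -0.0021]
[ 0.5654 -0.2913  0.1807] [ 3.1416 -0.0006  2.8061]
```

View pics/w11.png

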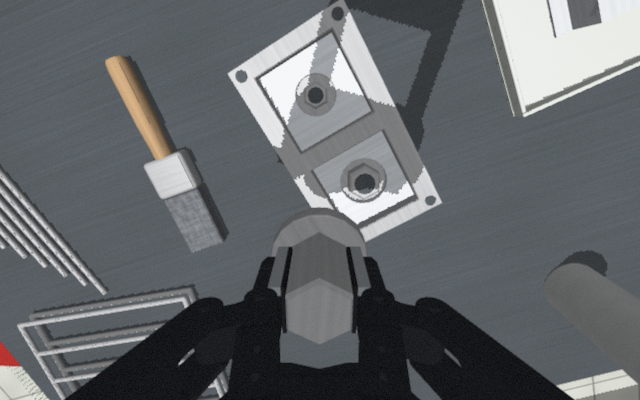

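Run:
```python
from h import *
im=cv2.imread("pics/w11.png")
a=cv2.resize(im[65:125,286:346],None,fx=6.5,fy=6.5,interpolation=cv2.INTER_CUBIC)
b=cv2.resize(im[200:350,260:380],None,fx=3.25,fy=2.6,interpolation=cv2.INTER_CUBIC)
cv2.imwrite("pics/w11h.png",np.hstack([a,b]))
```

```text
(no output)
```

View pics/w11h.png

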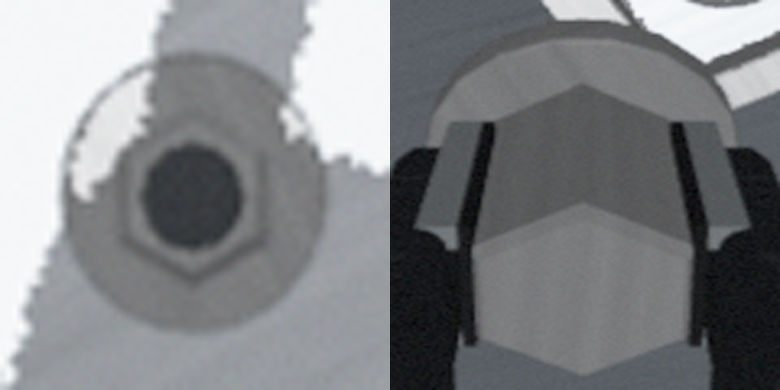

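Run:
```python
from h import *
m=np.load("w11.npy",allow_pickle=True).item();s=np.load("s11.npy",allow_pickle=True).item()
M=rpy(s["tool_rot"]);T=s["ee_pos"]
fa=lambda p:(np.array(p,float)+.5)/6.5-.5+[286,65]
fb=lambda p:(np.array(p,float)+.5)/[3.25,2.6]-.5+[260,200]
print("stud",cast(m,fa((192,195)),.032),"cbore",cast(m,fa((194.5,191.5)),.020))
V=cast(m,fb([(83,245),(194,203),(303,245),(301,345),(194,375),(84,345)]),T[2]+.038)
c=V.mean(0);print("shank top",c,"in tool",M.T@(c-T)*1000,np.linalg.norm((V-c),axis=1))
e=cast(m,fb((193,39)),T[2]-.006)[0];print("collar front in tool",M.T@(e-T)*1000)
# from rest image w9/w5
print("die-based seat",[.4881,-.2682])
ms=env.camera_model("side");m2,im=shot("side","s11.png");np.save("ms.npy",ms)
crop(im,310,230,430,330,6.5,"s11c.png")
```

```text
stud [[ 0.488  -0.2682  0.032 ]] cbore [[ 0.4878 -0.2679  0.02  ]]
shank top [ 0.5649 -0.2915  0.2187] in tool [  0.3716  -0.3831 -37.9998] [0.0159 0.0162 0.0159 0.0164 0.0153 0.0166]
collar front in tool [24.7456 -0.3657  6.0153]
die-based seat [0.4881, -0.2682]
```

View pics/s11c.png

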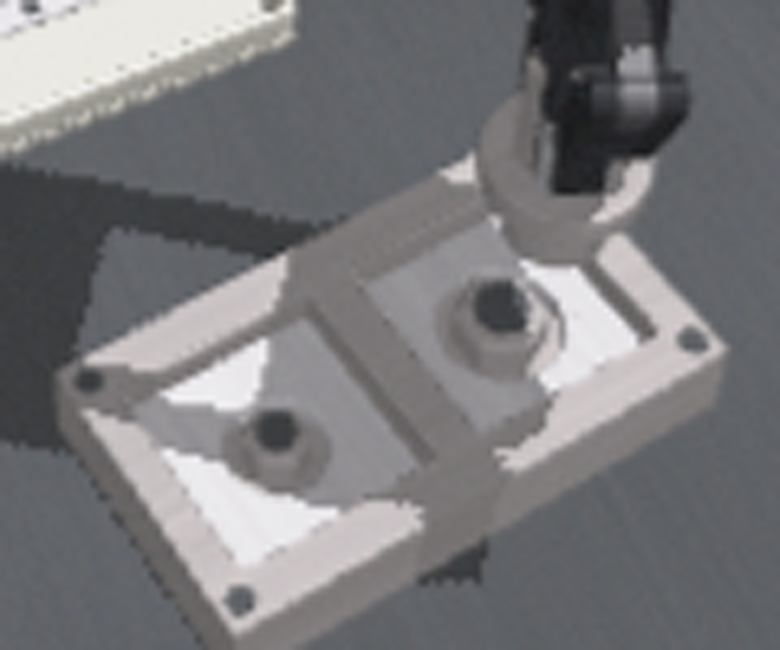

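Run:
```python
from h import *
move([.488,-.2682,.085],np.radians(160.87))
```

```text
shift mm [80.7213 -3.7641 95.8665] turn [-0.     -0.0004 -0.0012]
```

Emit:
step_arm(commands=[[[0,0,0,20,-3.8,0,1],[0,0,0,30,0,0,1],[0,0,0,30.7,0,0,1],[0,0,0,0,0,15,1],[0,0,0,0,0,25,1],[0,0,0,0,0,25,1],[0,0,0,0,0,20,1],[0,0,0,0,0,10,1],[0,0,0,0,0,0,1],[0,0,0,0,0,0,1]]])

```text
time_s: 26.7
ee_pos: [0.4891, -0.2687, 0.0871]
tool_rot: [-3.141, 0.002, 2.808]
contact_force: [1.1, -0.3, -2.4]
width: 0.0267
```

Run:
```python
from h import *
move([.488,-.2682,.054],np.radians(160.87))
print(env.sense()["ee_pos"])
m,im=shot("side","s12.png")
crop(im,300,220,420,330,6.5,"s12c.png")
```

```text
shift mm [ 1.2345  0.1815 33.0825] turn [-0.0006  0.0019  0.0001]
[ 0.4891 -0.2687  0.0871]
```

View pics/s12c.png

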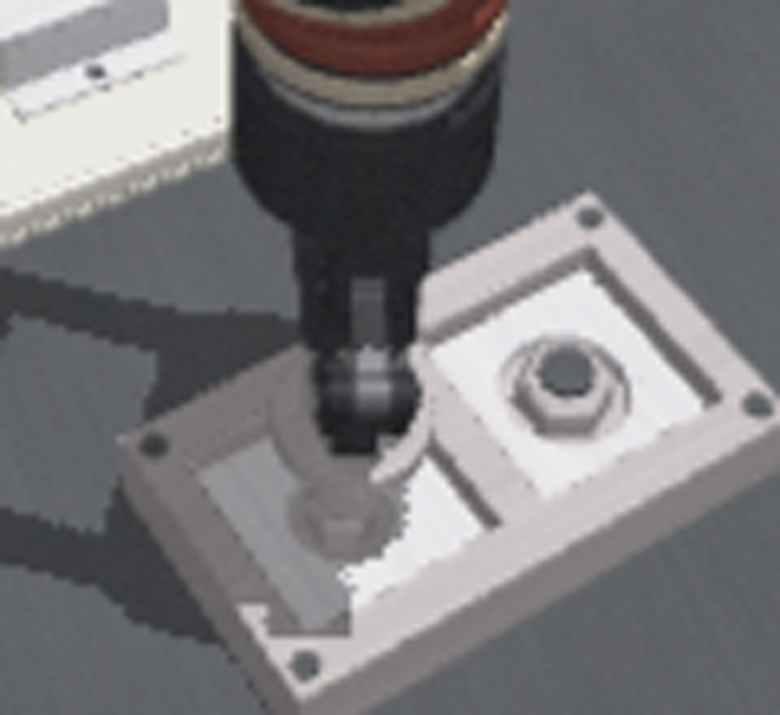

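Emit:
step_arm(commands=[[[0,0,0,1.2,0.2,5,1],[0,0,0,0,0,3,1],[0,0,0,0,0,0,1],[0,0,0,0,0,0,1]]])

```text
time_s: 27.25
ee_pos: [0.4872, -0.2676, 0.078]
tool_rot: [3.142, 0.0, 2.808]
contact_force: [0.5, -0.3, -2.7]
width: 0.0269
```

Run:
```python
from h import *
move([.488,-.2682,.054],np.radians(160.87))
print(env.sense()["contact_force"],env.sense()["wrist_torque"])
m,im=shot("wrist","w13.png");s=env.sense()
np.save("w13.npy",m);np.save("s13.npy",s)
```

```text
shift mm [-0.9098 -0.2817 24.0161] turn [0.     0.     0.0001]
[ 0.5478 -0.3308 -2.6561] [-0.0124 -0.0133  0.0045]
```

View pics/w13.png

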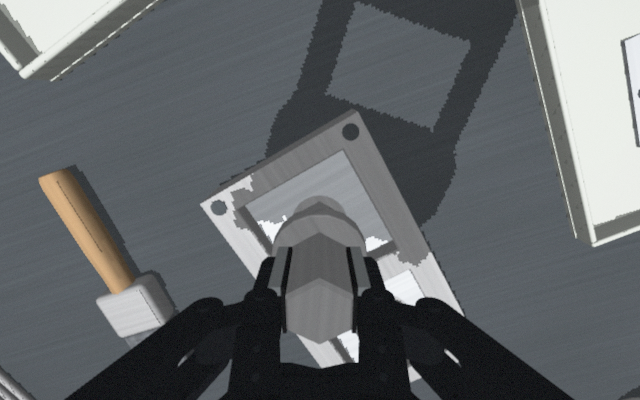

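Emit:
step_arm(commands=[[[0,0,0,-0.9,-0.3,0,1],[0,0,0,0,0,0,1],[0,0,0,0,0,0,1]]])

```text
time_s: 27.68
ee_pos: [0.488, -0.2683, 0.0781]
tool_rot: [-3.142, 0.0, 2.808]
contact_force: [-0.7, -0.2, -2.4]
width: 0.0266
```

Run:
```python
from h import *
move([.488,-.2682,.054],np.radians(160.87))
m,im=shot("wrist","w14.png");s=env.sense()
np.save("w14.npy",m);np.save("s14.npy",s)
crop(im,270,180,370,280,6,"w14c.png")
```

```text
shift mm [ 0.0377  0.043  24.0506] turn [-0.0001  0.0001  0.0001]
```

View pics/w14c.png

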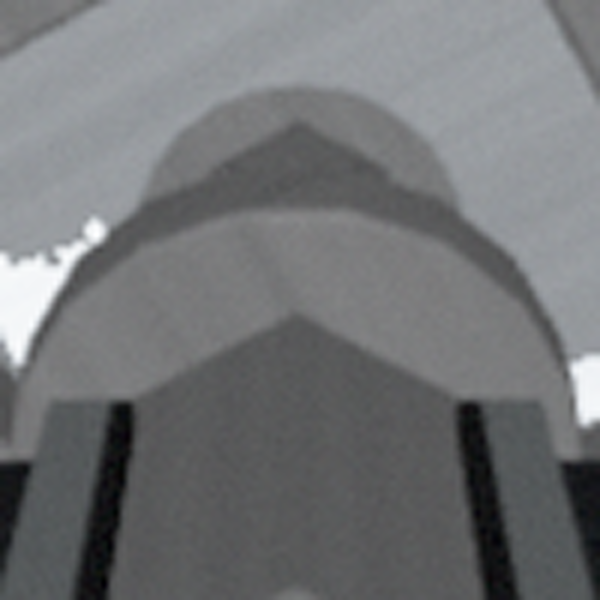

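Run:
```python
from h import *
m=np.load("w14.npy",allow_pickle=True).item();s=np.load("s14.npy",allow_pickle=True).item()
M=rpy(s["tool_rot"]);T=s["ee_pos"]
f=lambda p:(np.array(p,float)+.5)/6-.5+[270,180]
t=lambda p,z:(M.T@(cast(m,f(p),z)[0]-T)*1000).round(2)
print("nut vertex-12.12",t((299,122),.028)-[12.12,0,0])
print("cbore front-18.5",t((302,86),.020)-[18.5,0,0])
print("collar front-26",t((296,208),T[2]-.006)-[26,0,0])
print("shank base vertex -16.17",t((297,314),T[2]-.006)-[16.17,0,0])
print("collar sides",t((17,440),T[2]-.006),t((577,440),T[2]-.006))
```

```text
nut vertex-12.12 [ 5.06  0.01 50.03]
cbore front-18.5 [ 0.13  0.36 58.03]
collar front-26 [-1.19 -0.33  6.  ]
shank base vertex -16.17 [-1.11 -0.24  6.  ]
collar sides [  2.96 -24.77   6.  ] [ 2.96 24.29  6.  ]
```

Run:
```python
from h import *
m=np.load("w9.npy",allow_pickle=True).item()
M=rpy([np.pi,0,np.radians(138.5)]);T=np.array([.5576,.2583,.042])
f=lambda p:(np.array(p,float)+.5)/4-.5+[220,150]
t=lambda p,z:(M.T@(cast(m,f(p),z)[0]-T)*1000).round(2)
print("collar front",t((398,162),.042)-[26,0,0], "bottom rim front",t((398,144),.030)-[26,0,0])
print("shank base vertex",t((399,222),.042)-[16.17,0,0])
print("shank top front/back",t((400,336),.086)-[16.17,0,0],t((398,548),.086)+[16.17,0,0])
m=np.load("w14.npy",allow_pickle=True).item();s=np.load("s14.npy",allow_pickle=True).item()
im=cv2.imread("pics/w14.png");crop(im,270,270,370,350,6,"w14d.png")
```

```text
collar front [-1.64 -0.1  -0.  ] bottom rim front [-2.3  -0.08 12.  ]
shank base vertex [-1.73  0.07 -0.  ]
shank top front/back [ -0.76   0.08 -44.  ] [  0.72  -0.13 -44.  ]
```

View pics/w14d.png

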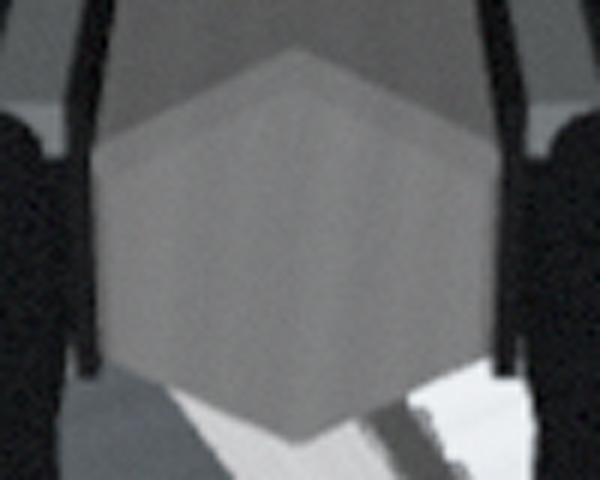

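Emit:
step_arm(commands=[[[0,0,0,0,0.35,4,1],[0,0,0,0,0,2,1],[0,0,0,0,0,1.5,1],[0,0,0,0,0,1,1],[0,0,0,0,0,0,1]]], newtons=110)

```text
time_s: 28.35
ee_pos: [0.488, -0.2678, 0.0694]
tool_rot: [3.142, -0.0, 2.808]
contact_force: [-0.5, 0.9, -3.1]
width: 0.0268
```

Run:
```python
from h import *
move([.488,-.2682,.054],np.radians(160.87));s=env.sense();print(s["contact_force"],s["wrist_torque"])
```

```text
shift mm [-0.0952 -0.3726 15.3736] turn [ 0.0001 -0.0002  0.0001]
[-0.4793  0.9386 -3.1482] [0.0331 0.0408 0.0049]
```

Emit:
step_arm(commands=[[[0,0,0,0,0,1,1],[0,0,0,0,0,1,1],[0,0,0,0,0,0,1]]])

```text
time_s: 28.72
ee_pos: [0.488, -0.2678, 0.0674]
tool_rot: [3.142, -0.0, 2.808]
contact_force: [0.0, 0.1, -2.2]
width: 0.027
```

Emit:
step_arm(commands=[[[0,0,0,0,0,1.5,1],[0,0,0,0,0,1.5,1],[0,0,0,0,0,0,1]]])

```text
time_s: 29.1
ee_pos: [0.4879, -0.2678, 0.0642]
tool_rot: [3.141, -0.0, 2.808]
contact_force: [-0.4, 0.1, -3.3]
width: 0.0267
```

Emit:
step_arm(commands=[[[0,0,0,0,0,2,1],[0,0,0,0,0,2,1],[0,0,0,0,0,2,1],[0,0,0,0,0,2,1],[0,0,0,0,0,0,1]]])

```text
time_s: 29.72
ee_pos: [0.4879, -0.2678, 0.0562]
tool_rot: [3.141, -0.0, 2.808]
contact_force: [-0.1, 0.2, -2.1]
width: 0.0267
```

Emit:
step_arm(commands=[[[0,0,0,0,0,1,1],[0,0,0,0,0,1,1],[0,0,0,0,0,0,1]]])

```text
time_s: 30.1
ee_pos: [0.488, -0.2678, 0.0544]
tool_rot: [3.142, -0.0, 2.808]
contact_force: [-0.1, -0.5, -3.5]
width: 0.0266
```

Emit:
step_arm(commands=[[[0,0,0,0,0,0.8,1],[0,0,0,0,0,0.7,1],[0,0,0,0,0,0,1]]])

```text
time_s: 30.48
ee_pos: [0.4883, -0.268, 0.054]
tool_rot: [-3.142, 0.0, 2.808]
contact_force: [-3.2, 1.9, 6.0]
width: 0.0268
```

Contact at z = 0.054, just as expected for the floor. Press a bit more.

Emit:
step_arm(commands=[[[0,0,0,0,0,1,1],[0,0,0,0,0,0,1],[0,0,0,0,0,0,1],[0,0,0,0,0,0,1]]])

```text
time_s: 30.98
ee_pos: [0.4884, -0.2681, 0.0539]
tool_rot: [-3.142, -0.0, 2.808]
contact_force: [-5.0, 4.1, 10.9]
width: 0.0265
```

Run:
```python
from h import *
s=env.sense();print(s["ee_pos"],s["contact_force"],s["wrist_torque"],s["width"])
m,im=shot("side","s15.png");crop(im,220,100,440,340,2.5,"s15c.png")
m,im=shot("wrist","w15.png");crop(im,220,130,420,330,3,"w15c.png")
```

```text
[ 0.4884 -0.2681  0.0539] [-4.9973  4.1143 10.9351] [ 0.6803  0.9896 -0.0003] 0.026548424182481194
```

View pics/s15c.png

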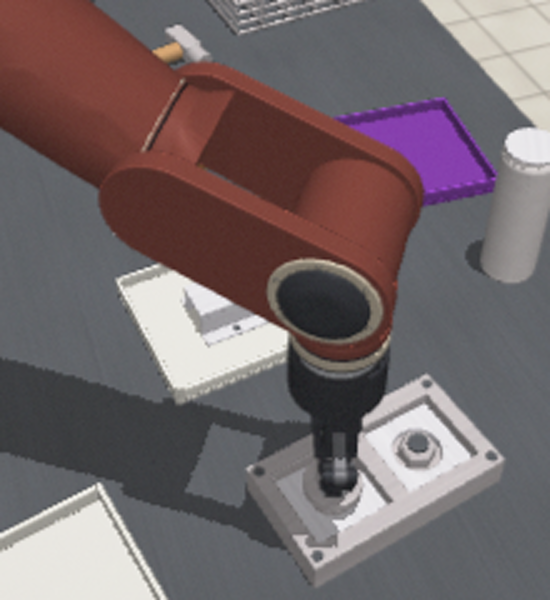

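View pics/w15c.png

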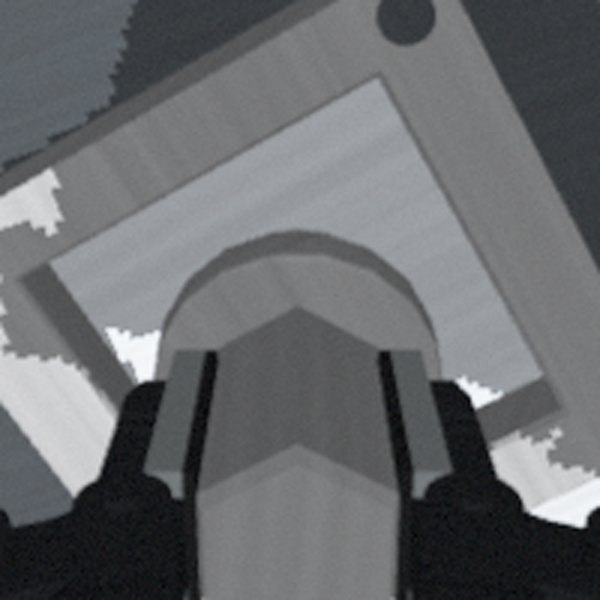

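```bash
python3 -c "
from station import env
s=env.sense();print(s['time_s'],s['ee_pos'],s['contact_force']);print(env.finish_job())"
```

```text
31.075 [ 0.48839933 -0.26806248  0.05393755] [-4.90082907  3.0827807  11.4778191 ]
the job is handed in; nothing more can be done
None
```

I handed the job in at 31 s with every step done. The bracket lies flat in the small white tray and has been let go. The socket that fits is fully down on the nut and still gripped.

- **Sockets:** The nut under the bracket is the 21 mm one. The near socket showed a nose of about 42 mm (the 30 mm size), so I stood it back in its own well. The far socket showed a nose of about 33 mm, so I used that one.
- **Seating:** The socket slid down the nut without resistance until contact at TCP height 0.054 m. That puts its mouth 12 mm above the bench, which is the seat height. At hand-in it was pressed down with about 11 N and about 6 N sideways.
- **Last pictures:** They show the bracket in the tray and the socket in the near cavity. At hand-in the arm hid the rack. I last saw the replaced socket upright in its well just after releasing it.
- **Disagreement:** In the wrist camera, the socket's collar and shank top disagreed by about 1.5 mm along the tool's x. The same offset appeared while the socket stood upright in the rack, so I took it as camera error, and the socket did go on freely.

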